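# Fit the table lamp's battery, then hold the lamp up at its second stop

### The job

Take the taller of the two battery blocks out of the charger and plug it fully home in the socket of the cordless table lamp's base, and let go of it. Then squeeze the grip on top of the light bar so that its release button is pressed in, pull the bar straight up past the first stop to the second stop (the end of the stem's travel), and finish still holding it up there with the button squeezed, so that I can tighten the lock ring. Keep the lamp's base standing where it is on the table, leave the short battery in the charger and do not shove or upset the mug, tea tin, sugar bowl or creamer.

Things in the scene. Friction and masses are not known exactly. Their poses are not given: they have to be found in the camera images.
- lamp: cordless table lamp, loose, about 2.2 kg; oblong white base 190 (x) x 110 (y) x 36 mm tall; origin: centre of the base's underside, z up. In the base's top are the battery socket at x = -55 mm and the upright telescoping stem (22 mm outer tube, 30 mm knurled lock ring at its top, 144 to 159 mm above the table) at x = +55 mm; the stem carries the light bar
- lamp_socket (a point): centre of the mouth of the battery socket, level with the base's top (36 mm above the table): a blind oblong hole 34 (lamp x) x 22 (lamp y) mm, 24 mm deep, with a 1.5 mm chamfer; axes as the lamp's
- lamp_grip (a point): point to grip, on the stem's axis, 206 mm above the table when down: in a grey moulded grip 24 (lamp x) x 56 (lamp y) x 52 mm tall, from 30 mm below to 22 mm above this point, on the middle of the light bar's top. Gripped from above across its 24 mm (along lamp x; 29 mm over the button) the button is squeezed in. The bar below it is white, 46 (lamp x) x 170 (lamp y) x 16 mm
- lamp_button_face (a point): middle of the outer face of the release button, dark steel, 26 mm wide x 28 mm tall, on the grip's face towards the battery socket (lamp -x), standing 5 mm proud, 17 mm from the stem's axis and 2 mm below lamp_grip; pressed in along lamp +x
- lamp_head (a joint): how far the light bar is raised, m: 0 down (latched, as at the start), 0.045 first stop (the latch drops in there if the button is let go), 0.090 second stop, the hard end of travel, with no latch: let go and the bar slides down. Raising it, button in, takes about 5 N (bar 0.35 kg, little friction); with the button out the latch holds and a pull lifts the whole lamp
- lamp_button (a joint): how far the release button is pressed in, m: 0 out, 0.004 fully in; spring 2 N rising to 4 N; the latch is free from about 0.003
- charger: black two-bay battery charger, fixed, 150 (x) x 66 (y) x 32 mm tall; origin: centre of its underside. The bays, like the lamp's socket, are in its top at x = -36 and +36 mm; the two batteries stand in them, long sides along the charger's x, either one in either bay
- battery: the taller battery block, about 0.18 kg, loose: grey body 46 (x) x 30 (y) x 55 mm tall with an oblong plug below it, 32 (x) x 20 (y) x 20 mm long; origin: centre of the plug's end face, so the body reaches from 20 to 75 mm above it; z up. It fits the socket either way round and is fully home when the body's underside rests on the lamp base's top
- battery_shoulder (a point): centre of the underside of the tall battery's body, at the root of its plug (20 mm above its origin); comes to the socket's mouth when fully home
- battery_small: the shorter battery block: same plug and outline but a body only 26 mm tall; to be left in the charger; origin: centre of the plug's end face
- mug: white ceramic mug, 82 mm across, 95 mm tall, loop handle on one side; bystander; origin: centre of its underside
- tea_tin: square steel tea tin, 66 x 66 x 99 mm tall with black lid; bystander; origin: centre of its underside
- sugar_bowl: round cream sugar bowl with knobbed pink lid, 86 mm across, 99 mm tall; bystander; origin: centre of its underside
- creamer: small cream milk jug, 68 mm across, 80 mm tall; bystander; origin: centre of its underside
Mind the look-alikes: they are no part of the job. Leave any purple look-alike of the battery alone.

How it is judged:
On the way, in this order (a step that is already met when the one before it is completed fails the run):
1. the tall battery is fully home in the lamp's socket and let go, the light bar still down (z of battery_shoulder in the frame of lamp_socket between -0.004 and 0.002 m and horizontal distance between battery_shoulder and lamp_socket below 0.004 m and angle between the x axis of battery and the x axis of lamp, either way round below 0.12 rad and angle between battery's own z axis and vertical below 0.1 rad and contact force between the fingers and battery below 0.1 N and value of joint lamp_head below 0.01 m), for 0.2 s.
2. the light bar is held up at its second stop with the button squeezed in (value of joint lamp_head above 0.086 m and value of joint lamp_button above 0.003 m and contact force between the fingers and lamp_head above 5 N), for 0.2 s.
At the end, for the whole second after the job is handed in: The gripper still holds the bar at rest at the second stop (86+ of 90 mm) with the button in (3+ of 4 mm); lamp base flat on the table (lift under 4 mm, tilt under 0.04 rad); tall battery home (2 mm deep, 4 mm sideways, 0.12 rad), let go; short one in the charger (moved under 15 mm) (all of step 2 and z of battery_shoulder in the frame of lamp_socket between -0.004 and 0.002 m and horizontal distance between battery_shoulder and lamp_socket below 0.004 m and angle between the x axis of battery and the x axis of lamp, either way round below 0.12 rad and angle between battery's own z axis and vertical below 0.1 rad and contact force between the fingers and battery below 0.1 N and linear speed of lamp_head below 0.03 m/s and height (world z) of lamp below 0.004 m and angle between lamp's own z axis and vertical below 0.04 rad and distance of battery_small from where it was at the start of the episode below 0.015 m); the arm keeps its last pose, push and grip.
It fails at once if the short battery is moved by 15 mm or more (distance of battery_small from where it was at the start of the episode above 0.015 m).
It fails at once if the lamp is tipped by more than 0.25 rad (angle between lamp's own z axis and vertical above 0.25 rad).
It fails at once if the lamp's base is shoved by more than 50 mm or lifted clear of the table (distance of lamp from where it was at the start of the episode above 0.05 m or height (world z) of lamp above 0.02 m).
It fails at once if the mug, tea tin, sugar bowl or creamer is shoved by more than 40 mm or upset (distance of any of mug, tea_tin, sugar_bowl, creamer from where it was at the start of the episode above 0.04 m or angle between any of mug, tea_tin, sugar_bowl, creamer's own z axis and vertical above 0.4 rad).
It also fails if it takes over 58 s, if anything falls off the work surface, if the arm or the gripper's body presses on something with over 40 N, if the wrist force passes 120 N, or if a joint passes its speed limit or range.

### The arm

A 6-joint arm with a two-finger parallel gripper is mounted at the origin on the work surface. World frame = base frame: x ahead of the robot, y to its left, z up, the work surface at z = 0. Lengths are in m, angles in rad, forces in N, time in s.
With the tool pointing down it reaches from about 0.3 to 0.95 m from the base axis. Payload 3.1 kg.
Tool frame: the origin (TCP) lies at the very end of the fingers, on their centre line; the grasp point (between the pads) lies 19 mm behind it (ctrl.grip_depth is the distance from the TCP to the grasp point, in m); z points along the fingers, y is the line along which they close (so a half turn about z gives the same grasp; the last joint's range is limited). The gripper opens to 85 mm and grips with 20 to 120 N. Pads are 22 mm wide; open, the fingers measure 114 mm over their backs; the gripper's body (76 mm by 85 mm) begins 54 mm behind the grasp point. The pads swing forward as they close: fully open they stand 13 mm farther back than shut.
Start: joints at [-1.284, 0.308, 1.634, -0, 1.2, -0.07], TCP at [0.218, -0.586, 0.231] pointing down, gripper open.
Joint ranges: [-3.06, 3.06], [-0.79, 1.96], [0.05, 2.63], [-1.19, 4.34], [0.05, 2.64], [-2.94, 2.94]. Speed limits (rad/s): [2.79, 2.79, 3.14, 3.14, 3.14, 3.14].

### API

Orientations are given as a unit quaternion [x, y, z, w].
In Python, from bench import ctrl gives the robot as it stands.
- The arm moves only by the shell command python3 -m inch 'ROWS' [OPENING] [FORCE]. ROWS is JSON, a list that holds one entry, the list of rows, each a list of 6 numbers: the shift along the world's x, y, z in units of 150 mm (1.0 is 150 mm), then the turn, a rotation vector about the world's x, y, z in units of 45 degrees (1.0 is 45 degrees). In form: [[[tx, ty, tz, ax, ay, az], ...]]. A call has 1 to 5 rows; each row is the pose to reach, as a shift and turn from the pose commanded when the call began; what a row does not reach only later rows make up. A row lasts 1/12 s, in which the tool goes at most 41.7 mm and 7.16 degrees, less where a joint would pass 70% of its speed; a pose out of reach is approached as far as the arm can. A call with a number of a shift or a turn outside -1 to 1 is refused whole. A call with a gripper value outside its range is refused whole. OPENING is the closure, from -1 (fully open) to 1 (shut), set as the call begins (- or left out, the last holds). The fingers move at their own pace and stop on an object; FORCE is the grip in N (left out, the last holds). Time passes only in rows, so rows that repeat a pose let the fingers close. It gives the time, the measured TCP pose, the force, the opening and the grip force at its end, in the units of the state.
- ctrl.get_obs(): the state, without advancing time (a new reading comes with each control period).
- ctrl.capture(name): name is "scene" or "top"; returns a dict with "frame" (384x512x3 uint8, red, green, blue), "fx", "fy", "cx", "cy" (pixels), "R" (3x3) and "t" (3): a world point X has camera coordinates R X + t. Camera axes: x right, y down, z forward; pixel columns grow to the right and rows downward; lengths in m; the calibration is good to about 2 mm. A picture is of the moment at which its call begins. There is no depth.
- ctrl.finish_job(): hands the job in; it is judged then, once.
Trained networks look in a picture, given as the dict that the camera call returned (one of the last four; its "shot" number tells which), for a name from the list of things; names that differ only in an ending like _2 or _b are one class to them, and where a whole thing is asked for, a point or a joint stands for the part that bears it (a point fixed in the world has none). Each returns a list of dicts, best first, with "conf" (0 to 1); they miss things now and then, are a little off and sometimes report something else, mostly with a low value. They report only what shows in the picture. A call takes as long as a camera call. They do not tell look-alikes from the thing itself.
- ctrl.trace(picture, label): "pixels" (384x512 bool, what is visible of it) and "at" ([column, row] as shares, 0 to 1, of the picture: columns of its width, rows of its height, amid what is visible of it).
- ctrl.pinpoint(picture, label): "at" ([column, row] as shares, 0 to 1, of the picture: columns of its width, rows of its height: a listed point, or the origin of a listed thing).
The state is a dict: "time_s": time; "joints": joint angles; "joint_velocities": joint speeds; "joint_efforts": joint torques, N m; "tcp_pos": TCP position; "ee_rot": TCP orientation; "contact_force": force on the tool from outside, world axes, zero at the start; "moment": the same for the moment, N m; "width": finger opening in m; "grasp_force": force on a finger pad.
Only numpy, scipy, OpenCV 4.12 (cv2) and the standard library are available. Lean on these libraries where they do the work, as an engineer would, in place of code of your own. Each camera call takes 0.05 s, during which the arm holds its last target. There are 200 camera calls.

## Working session

There is one attempt and no reset: what is moved stays moved. The work goes in short steps, Python scripts to look and compute and a shell command to move; the robot and the scene stay as the last step left them, time stands still between calls to the robot, and variables do not carry over. Pictures are saved under pics/ and viewed, at most 10 in all, crops included, and the job is handed in when it is done.

```bash
ls; mkdir -p pics
cat > h.py <<'E'
import numpy as np, cv2
from bench import ctrl
def ray(c,at):
    h,w=c["frame"].shape[:2]
    u=np.array([(at[0]*w-c["cx"])/c["fx"],(at[1]*h-c["cy"])/c["fy"],1.])
    R=np.array(c["R"]);t=np.array(c["t"])
    return -R.T@t, R.T@u/np.linalg.norm(u)
def tri(rs):
    A=sum(np.eye(3)-np.outer(d,d) for o,d in rs); b=sum((np.eye(3)-np.outer(d,d))@o for o,d in rs)
    X=np.linalg.solve(A,b)
    return X,[float(np.linalg.norm((np.eye(3)-np.outer(d,d))@(X-o))) for o,d in rs]
def onz(r,z): o,d=r; return o+d*(z-o[2])/d[2]
def proj(c,X):
    p=np.array(c["R"])@X+np.array(c["t"]); return [c["fx"]*p[0]/p[2]+c["cx"],c["fy"]*p[1]/p[2]+c["cy"]]
E
python3 - <<'E'
from h import *
s=ctrl.capture("scene");t=ctrl.capture("top")
cv2.imwrite("pics/s0.png",s["frame"][...,::-1]);cv2.imwrite("pics/t0.png",t["frame"][...,::-1])
for n in ["lamp","lamp_socket","lamp_grip","lamp_button_face","charger","battery","battery_shoulder","battery_small","mug","tea_tin","sugar_bowl","creamer"]:
    for nm,c in (("s",s),("t",t)):
        for d in ctrl.pinpoint(c,n)[:4]:
            print(n,nm,round(d["conf"],2),(np.array(d["at"])*[512,384]).round(1), onz(ray(c,d["at"]),0).round(3))
print(s["R"],s["t"],t["R"],t["t"],s["fx"],t["fx"])
print(ctrl.get_obs())
E
```

```text
pics
lamp s 0.89 [274.3 228.3] [0.562 0.089 0.   ]
lamp s 0.26 [249.  178.7] [0.39  0.023 0.   ]
lamp t 0.66 [241.8 198.5] [0.561 0.087 0.   ]
lamp t 0.32 [301.4 146.6] [ 0.714 -0.08   0.   ]
lamp_socket s 0.91 [269.6 206. ] [0.489 0.079 0.   ]
lamp_socket t 0.93 [249.4 213.9] [0.518 0.064 0.   ]
lamp_grip s 0.81 [282.8 199.3] [0.466 0.117 0.   ]
lamp_grip t 0.74 [234.7 167.4] [0.649 0.11  0.   ]
lamp_button_face t 0.48 [236.5 177.2] [0.621 0.104 0.   ]
charger s 0.56 [155.3 227.8] [ 0.554 -0.227  0.   ]
charger s 0.53 [275.2 226.9] [0.558 0.092 0.   ]
charger t 0.66 [350.4 204.4] [ 0.552 -0.222  0.   ]
charger t 0.61 [360.4 191.5] [ 0.589 -0.25   0.   ]
battery s 0.58 [204.6 205.7] [ 0.484 -0.1    0.   ]
battery s 0.27 [275.  225.4] [0.553 0.091 0.   ]
battery t 0.64 [306.4 226.2] [ 0.487 -0.098  0.   ]
battery t 0.62 [345.6 216.2] [ 0.518 -0.208  0.   ]
battery_shoulder s 0.82 [204.8 199.1] [ 0.461 -0.101  0.   ]
battery_shoulder s 0.75 [165.1 209.5] [ 0.494 -0.207  0.   ]
battery_shoulder s 0.22 [282.6 201.6] [0.474 0.116 0.   ]
battery_shoulder t 0.83 [350.2 217.2] [ 0.515 -0.222
[... 1120 characters left out ...]
me_s': 1.3, 'joints': array([-1.28369566e+00,  3.08094116e-01,  1.63378420e+00,  5.30017717e-06,
        1.19967606e+00, -6.96956037e-02]), 'joint_velocities': array([ 0.00243635,  0.00060041, -0.00147754,  0.00034603, -0.00140115,
       -0.0003456 ]), 'joint_efforts': array([-7.69004964e-04, -4.15288889e+01, -2.77073622e+01, -1.90216610e-04,
        1.06646850e-03, -7.18991714e-06]), 'tcp_pos': array([ 0.2182811 , -0.58566741,  0.23128323]), 'ee_rot': array([9.84129382e-01, 1.77452413e-01, 4.53153196e-06, 1.87585837e-05]), 'contact_force': array([0.70829799, 0.10712053, 0.31482439]), 'moment': array([ 0.01781222, -0.0325845 , -0.00285598]), 'grasp_force': 0.0, 'width': 0.08547438145392229}
```

View pics/s0.png

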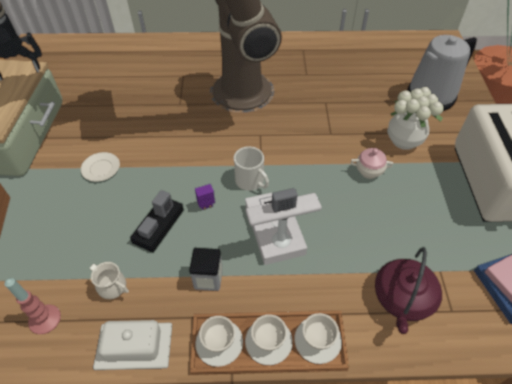

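View pics/t0.png

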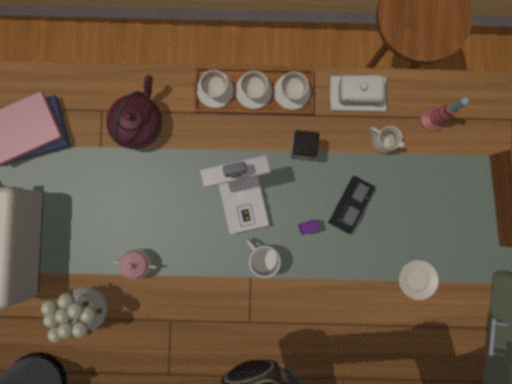

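Scene view: the charger is at (158,223), with the tall block at its robot-side end (163,203) and the short one at (148,228). The purple look-alike is at (205,196). The lamp stands at about (278,225), with its grip at (284,200) and the mug at (250,168).
Top view: charger (352,205), tall block (347,214), short (361,192), purple (309,227), lamp socket (247,215).
The grey block at the near end, standing higher, fits "the taller battery". I'll confirm that in one crop.

Run:
```python
from h import *
s=ctrl.capture("scene");t=ctrl.capture("top")
a=cv2.resize(s["frame"][170:260,120:220],(400,360),interpolation=cv2.INTER_CUBIC)
b=cv2.resize(t["frame"][165:255,290:390],(400,360),interpolation=cv2.INTER_CUBIC)
cv2.imwrite("pics/crop.png",np.hstack([a,b])[...,::-1])
S={};
for n in ["battery_shoulder","lamp_socket","lamp_grip","battery","charger","lamp","battery_small"]:
    P=[(d1,d2) for d1 in ctrl.pinpoint(s,n) for d2 in ctrl.pinpoint(t,n)]
    for d1,d2 in P:
        X,e=tri([ray(s,d1["at"]),ray(t,d2["at"])])
        if max(e)<.008: print(n,X.round(4),np.round(e,4),round(d1["conf"],2),round(d2["conf"],2))
def rect(m):
    c=max(cv2.findContours(m.astype(np.uint8),0,2)[0],key=cv2.contourArea); return cv2.minAreaRect(c)
for n in ["charger","battery","lamp","lamp_head","battery_small"]:
    for d in ctrl.trace(t,n)[:3]:
        r=rect(d["pixels"]); bx=cv2.boxPoints(r)
        z={"charger":.032,"battery":.087,"lamp":.036,"lamp_head":.176,"battery_small":.058}[n]
        w=np.array([onz(ray(t,p/[512,384]),z)[:2] for p in bx]); 
        e=w[1]-w[0];f=w[2]-w[1]
        print(n,round(d["conf"],2),w.mean(0).round(4),np.linalg.norm(e).round(3),np.degrees(np.arctan2(e[1],e[0])).round(1),np.linalg.norm(f).round(3),np.degrees(np.arctan2(f[1],f[0])).round(1))
```

```text
lamp_socket [0.5212 0.0724 0.0508] [0.001 0.001] 0.62 0.83
lamp_grip [0.6282 0.0977 0.2097] [0.0053 0.0053] 0.81 0.79
battery [ 0.4891 -0.0988  0.0024] [0.002 0.002] 0.65 0.6
charger [ 0.5539 -0.2184 -0.0011] [0.0043 0.0043] 0.8 0.67
lamp [0.5666 0.0884 0.0044] [0.0027 0.0027] 0.6 0.77
battery_small [ 0.5807 -0.238   0.0142] [0.0006 0.0006] 0.66 0.74
charger 0.62 [ 0.5526 -0.2156] 0.152 -26.8 0.071 -116.6
battery 0.71 [ 0.4873 -0.0903] 0.05 -70.3 0.031 -160.6
battery 0.61 [ 0.5196 -0.1975] 0.053 -25.8 0.041 -115.4
lamp 0.97 [0.5695 0.0917] 0.194 -76.0 0.197 -166.3
lamp_head 0.95 [0.621  0.1022] 0.17 -75.9 0.048 -166.2
battery_small 0.67 [ 0.5828 -0.2324] 0.044 -25.8 0.031 -115.5
```

View pics/crop.png

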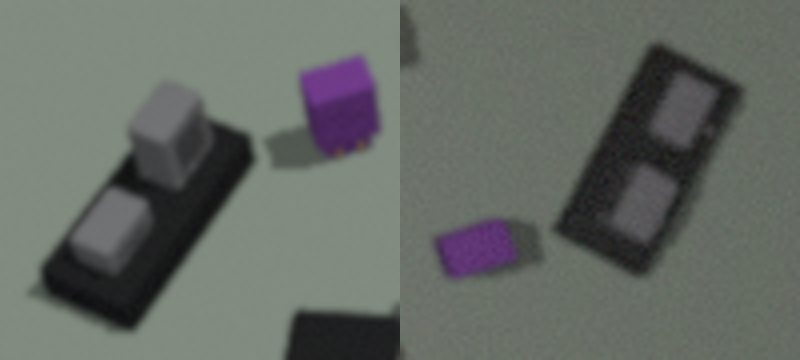

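The crop confirms it. Both blocks are grey. The one at the robot-side bay (scene crop ~(168,135)) has a body about twice as tall, so it is the target, and the purple one is left alone. Next I fit the models to the traced masks in both views.

```bash
cat > fit.py <<'E'
from h import *
from scipy.optimize import minimize
import itertools
def box(x,y,z0,z1,dx,dy): return [np.array(p) for p in itertools.product((x-dx/2,x+dx/2),(y-dy/2,y+dy/2),(z0,z1))]
LAMP=lambda h=0:[box(0,0,0,.036,.19,.11),box(.055,0,.036,.16+h,.022,.022),box(.055,0,.144,.159,.03,.03),box(.055,0,.16+h,.176+h,.046,.17),box(.055,0,.176+h,.228+h,.024,.056)]
CH=[box(0,0,0,.032,.15,.066)]
BODY=lambda z:[box(0,0,z,z+.055,.046,.03)]
def sil(c,parts,p,k=4):
    m=np.zeros((384*k,512*k),np.uint8); cs,sn=np.cos(p[2]),np.sin(p[2]); 
    for b in parts:
        q=np.array([proj(c,np.array([p[0]+cs*v[0]-sn*v[1],p[1]+sn*v[0]+cs*v[1],v[2]])) for v in b])
        cv2.fillConvexPoly(m,cv2.convexHull(np.round((q+.5)*k).astype(np.int32)),1)
    return cv2.resize(m.astype(np.float32),(512,384),interpolation=cv2.INTER_AREA)
def fit(views,parts,p0,dz=False):
    def cost(u):
        p=np.array(u)*[.01,.01,.1]+np.array(p0) if not dz else np.array(u[:3])*[.01,.01,.1]+np.array(p0)
        pp=parts if not dz else [[v+np.array([0,0,u[3]*.01]) for v in b] for b in parts]
        return sum(np.abs(sil(c,pp,p)-m).sum()/m.sum() for c,m in views)
    n=4 if dz else 3
    r=minimize(cost,np.zeros(n),method="Nelder-Mead",options=dict(initial_simplex=np.vstack([np.zeros(n),np.eye(n)*.8]),xatol=.005,fatol=1e-4,maxiter=300))
    return np.array(p0)+r.x[:3]*[.01,.01,.1],r.x[3:]*.01,r.fun
def mask(c,n,xy,z):
    "trace nearest to the expected point"
    e=np.array(proj(c,np.array([*xy,z])));L=[d for d in ctrl.trace(c,n) if np.linalg.norm(np.array(d["at"])*[512,384]-e)<25]
    return L[0]["pixels"].astype(np.float32) if L else None
E
python3 - <<'E'
from fit import *
s=ctrl.capture("scene");t=ctrl.capture("top")
for n,parts,p0,z,dz in [("lamp",LAMP(),[.568,.089,.243],.1,False),("battery",BODY(.032),[.522,-.2,-.45],.06,True),("charger",CH,[.554,-.216,-.46],.02,False)]:
    M=[(c,mask(c,n,p0[:2],z)) for c in (s,t)]; M=[m for m in M if m[1] is not None]
    for V in [M]+[[m] for m in M]:
        p,d,f=fit(V,parts,p0,dz and len(V)>1); print(n,len(V),p.round(4),np.degrees(p[2]).round(1),d,round(f,3))
E
```

```text
lamp 2 [0.5668 0.0887 0.2537] 14.5 [] 0.108
lamp 1 [0.5646 0.0884 0.2547] 14.6 [] 0.059
lamp 1 [0.5684 0.0888 0.2547] 14.6 [] 0.034
battery 2 [ 0.5206 -0.201  -0.396 ] -22.7 [0.00607365] 0.321
battery 1 [ 0.5154 -0.2031 -0.4134] -23.7 [] 0.079
battery 1 [ 0.5199 -0.2016 -0.3428] -19.6 [] 0.198
charger 2 [ 0.5513 -0.2181 -0.4858] -27.8 [] 1.117
charger 1 [ 0.5492 -0.2189 -0.4703] -26.9 [] 0.524
charger 1 [ 0.552  -0.2178 -0.4844] -27.8 [] 0.568
```

Run:
```python
from fit import *
s=ctrl.capture("scene");t=ctrl.capture("top")
p0=[.552,-.218,-.46]
P=CH+[box(-.036,0,.032,.087,.046,.03),box(.036,0,.032,.058,.046,.03)]
M=[]
for c in (s,t):
    m=np.zeros((384,512),bool)
    for n,xy,z in (("charger",p0[:2],.03),("battery",(.52,-.2),.06),("battery_small",(.583,-.233),.05)):
        k=mask(c,n,xy,z); print(n,k is not None, 0 if k is None else k.sum())
        if k is not None: m|=k>0
    M.append((c,cv2.morphologyEx(m.astype(np.uint8),cv2.MORPH_CLOSE,np.ones((3,3))).astype(np.float32)))
for V in [M]+[[m] for m in M]:
    p,d,f=fit(V,P,p0); b=p[:2]-.036*np.array([np.cos(p[2]),np.sin(p[2])]); print(p.round(4),np.degrees(p[2]).round(1),round(f,3),"tall",b.round(4))
```

```text
charger True 955.0
battery True 391.0
battery_small True 304.0
charger True 884.0
battery False 0
battery_small True 232.0
[ 0.5509 -0.2182 -0.4707] -27.0 0.398 tall [ 0.5188 -0.2019]
[ 0.5476 -0.219  -0.4706] -27.0 0.07 tall [ 0.5155 -0.2027]
[ 0.5518 -0.2179 -0.4744] -27.2 0.297 tall [ 0.5198 -0.2014]
```

```bash
python3 -m inch '[[[0.16,0.2,0,0,0,-0.1],[0.32,0.4,0,0,0,-0.2],[0.48,0.6,0,0,0,-0.3],[0.64,0.8,0,0,0,-0.4],[0.8,1,0,0,0,-0.5]]]' -1 40
python3 -m inch '[[[0.16,0.2,0,0,0,-0.1],[0.32,0.4,0,0,0,-0.2],[0.48,0.6,0,0,0,-0.3],[0.64,0.8,0,0,0,-0.4],[0.8,1,0,0,0,-0.5]]]'
python3 -m inch '[[[0.15,0.2,-0.1,0,0,-0.047],[0.3,0.4,-0.2,0,0,-0.047],[0.398,0.557,-0.3,0,0,-0.047],[0.398,0.557,-0.3,0,0,-0.047],[0.398,0.557,-0.3,0,0,-0.047]]]'
python3 - <<'E'
from h import *
o=ctrl.get_obs();print(o["tcp_pos"].round(4),o["ee_rot"].round(4),np.degrees(2*np.arctan2(o["ee_rot"][1],o["ee_rot"][0]))-90)
s=ctrl.capture("scene");t=ctrl.capture("top")
a=cv2.resize(s["frame"][150:250,105:225],(400,333),interpolation=cv2.INTER_CUBIC)
b=cv2.resize(t["frame"][160:260,280:400],(400,333),interpolation=cv2.INTER_CUBIC)
cv2.imwrite("pics/pre.png",np.hstack([a,b])[...,::-1])
E
```

```text
time_s: 3.77
tcp_pos: [0.339, -0.4343, 0.2314]
ee_rot: [1.0, -0.02, 0.0, 0.0]
contact_force: [1.0, -0.3, -0.4]
width: 0.0854
grasp_force: 0.0
time_s: 4.18
tcp_pos: [0.4592, -0.2841, 0.2316]
ee_rot: [0.977, -0.215, 0.0, 0.0]
contact_force: [0.3, 0.2, -0.3]
width: 0.0855
grasp_force: 0.0
time_s: 4.6
tcp_pos: [0.5177, -0.2005, 0.1851]
ee_rot: [0.973, -0.229, -0.001, -0.0]
contact_force: [0.0, -0.1, -0.3]
width: 0.0854
grasp_force: 0.0
[ 0.5177 -0.2005  0.1851] [ 9.734e-01 -2.290e-01 -1.300e-03 -1.000e-04] -116.47430359470091
```

View pics/pre.png

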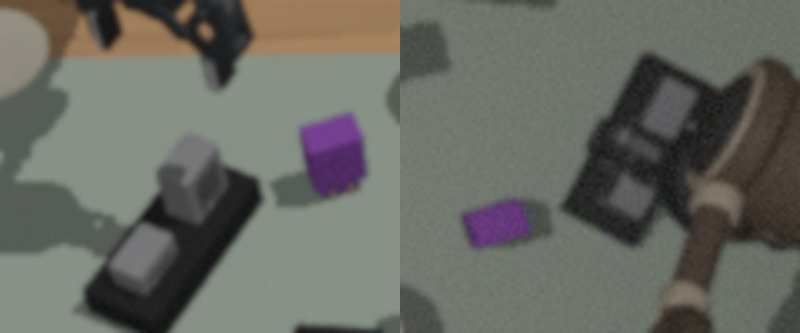

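The charger is undisturbed and the gripper is above the tall block (scene crop (192,180)). I'll descend.

```bash
python3 -m inch '[[[0,0,-0.2,0,0,0],[0,0,-0.4,0,0,0],[0,0,-0.6,0,0,0],[0,0,-0.8,0,0,0],[0,0,-0.92,0,0,0]]]'
python3 -m inch '[[[0,0,0,0,0,0],[0,0,0,0,0,0],[0,0,0,0,0,0],[0,0,0,0,0,0],[0,0,0,0,0,0]]]' 1 25
python3 -m inch '[[[0,0,0,0,0,0],[0,0,0,0,0,0],[0,0,0,0,0,0],[0,0,0,0,0,0],[0,0,0,0,0,0]]]' 1 60
```

```text
time_s: 5.12
tcp_pos: [0.5162, -0.2034, 0.0464]
ee_rot: [0.973, -0.232, -0.001, -0.0]
contact_force: [0.8, -0.1, -0.3]
width: 0.085
grasp_force: 0.0
time_s: 5.53
tcp_pos: [0.5196, -0.2037, 0.0507]
ee_rot: [0.973, -0.231, 0.002, 0.001]
contact_force: [-0.1, -1.8, 3.2]
width: 0.0295
grasp_force: 29.9
time_s: 5.95
tcp_pos: [0.5197, -0.2037, 0.0508]
ee_rot: [0.973, -0.23, 0.002, 0.001]
contact_force: [-2.8, -2.4, 6.3]
width: 0.0293
grasp_force: 59.6
```

```bash
python3 -m inch '[[[0,0,0.07,0,0,0],[0,0,0.15,0,0,0],[0,0,0.3,0,0,0],[0,0,0.5,0,0,0],[0,0,0.75,0,0,0]]]' 
python3 -m inch '[[[0,0,0.1,0,0,0],[0,0,0.1,0,0,0],[0,0,0.1,0,0,0],[0,0,0.1,0,0,0]]]'
python3 - <<'E'
from h import *
o=ctrl.get_obs();print(o["tcp_pos"].round(4),o["ee_rot"].round(4),np.degrees(2*np.arctan2(o["ee_rot"][1],o["ee_rot"][0]))-90,o["contact_force"])
s=ctrl.capture("scene");t=ctrl.capture("top")
a=cv2.resize(s["frame"][130:250,105:225],(400,400),interpolation=cv2.INTER_CUBIC)
b=cv2.resize(t["frame"][150:270,280:400],(400,400),interpolation=cv2.INTER_CUBIC)
cv2.imwrite("pics/lift.png",np.hstack([a,b])[...,::-1])
E
```

```text
time_s: 6.37
tcp_pos: [0.5153, -0.2001, 0.1601]
ee_rot: [0.973, -0.231, -0.003, -0.001]
contact_force: [0.6, -0.0, -1.7]
width: 0.0293
grasp_force: 60.4
time_s: 6.7
tcp_pos: [0.5164, -0.201, 0.1744]
ee_rot: [0.973, -0.231, -0.002, -0.001]
contact_force: [-1.0, 0.4, -3.0]
width: 0.0295
grasp_force: 60.4
[ 0.5164 -0.201   0.1744] [ 9.731e-01 -2.306e-01 -1.700e-03 -6.000e-04] -116.66136962168652 [-0.96198163  0.35865062 -2.9563114 ]
```

View pics/lift.png

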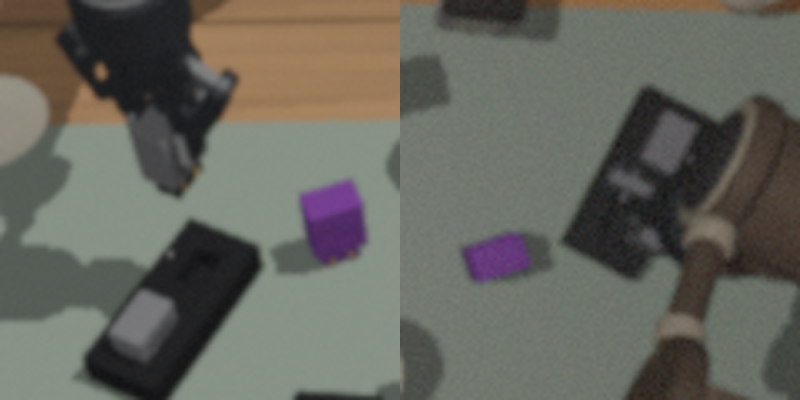

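Lifted: the tall battery hangs in the fingers (scene crop (165,150)), and the short one is still in its bay. Next I carry it to the socket.

```bash
python3 -m inch '[[[0,0.15,0,0,0,0.09],[0,0.35,0,0,0,0.18],[0,0.55,0,0,0,0.27],[0,0.75,0,0,0,0.36],[0,0.92,0,0,0,0.458]]]' 
python3 -m inch '[[[0,0.2,0,0,0,0.09],[0,0.4,0,0,0,0.18],[-0.01,0.6,0,0,0,0.27],[-0.02,0.78,0,0,0,0.36],[-0.02,0.92,0,0,0,0.458]]]' 
python3 -m inch '[[[0,0,0,0,0,0],[0,0,0,0,0,0],[0,0,0,0,0,0],[0,0,0,0,0,0]]]'
cat > look.py <<'E'
from fit import *
o=ctrl.get_obs();yaw=2*np.arctan2(o["ee_rot"][1],o["ee_rot"][0]);print(o["tcp_pos"].round(4),np.degrees(yaw).round(2))
s=ctrl.capture("scene");t=ctrl.capture("top")
for n in ["battery_shoulder","lamp_socket","battery"]:
    A,B=ctrl.pinpoint(s,n),ctrl.pinpoint(t,n)
    for nm,L,c in(("s",A,s),("t",B,t)):
        for d in L[:3]: print(n,nm,round(d["conf"],2),(np.array(d["at"])*[512,384]).round(1))
    for a in A[:2]:
        for b in B[:2]:
            X,e=tri([ray(s,a["at"]),ray(t,b["at"])]); 
            if max(e)<.01: print("  tri",X.round(4),max(e))
a=cv2.resize(s["frame"][130:250,225:345],(400,400),interpolation=cv2.INTER_CUBIC)
b=cv2.resize(t["frame"][150:270,190:310],(400,400),interpolation=cv2.INTER_CUBIC)
import sys
cv2.imwrite("pics/%s.png"%sys.argv[1],np.hstack([a,b])[...,::-1])
for dd in ctrl.trace(s,"battery")[:3]:
    print(dd["conf"],np.array(dd["at"])*[512,384],dd["pixels"].sum())
E
python3 look.py soc
```

```text
time_s: 7.22
tcp_pos: [0.5161, -0.0621, 0.1736]
ee_rot: [0.999, -0.051, -0.002, -0.001]
contact_force: [0.7, -0.6, -0.6]
width: 0.0297
grasp_force: 60.3
time_s: 7.63
tcp_pos: [0.5128, 0.076, 0.1736]
ee_rot: [0.992, 0.129, -0.002, -0.001]
contact_force: [-0.1, -0.4, -1.2]
width: 0.0294
grasp_force: 60.4
time_s: 7.97
tcp_pos: [0.5144, 0.073, 0.1749]
ee_rot: [0.992, 0.126, -0.001, 0.0]
contact_force: [0.1, 0.9, -0.9]
width: 0.0289
grasp_force: 60.6
[0.5144 0.073  0.1749] 14.47
battery_shoulder s 0.83 [204.3 200.5]
battery_shoulder s 0.54 [271.6 178.2]
battery_shoulder t 0.66 [306.2 226.3]
  tri [ 0.4869 -0.096   0.0279] 0.0023250884895562305
lamp_socket s 0.95 [270.8 203.4]
lamp_socket s 0.5 [246.5 180.2]
battery s 0.8 [268.1 184.1]
battery s 0.63 [203.2 206.8]
battery t 0.7 [304.6 225.6]
  tri [ 0.4885 -0.0981  0.0009] 0.005515930330187496
0.86 [269.7216 173.6064] 328
0.71 [203.2128 196.3008] 359
0.31 [281.088  219.3024] 3611
```

View pics/soc.png

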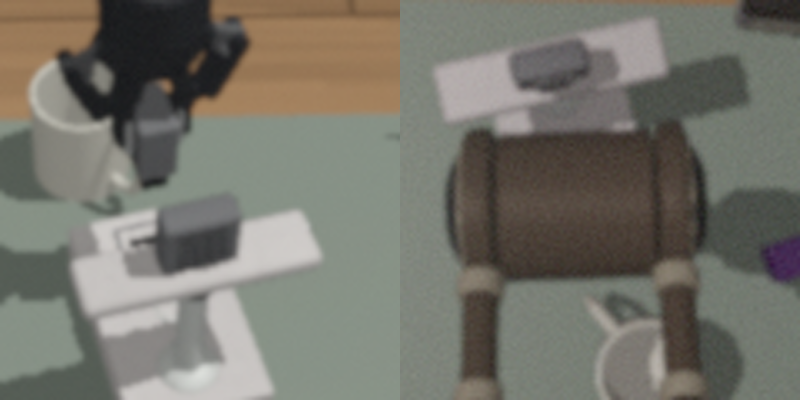

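Scene crop: the battery's plug at (152,180) hangs behind and above the socket (140,240). The top view is hidden by the wrist. I'll lower it to just above the mouth and compare there.

```bash
python3 -m inch '[[[0,0,-0.15,0,0,0],[0,0,-0.3,0,0,0],[0,0,-0.45,0,0,0],[0,0,-0.56,0,0,0],[0,0,-0.56,0,0,0]]]'
python3 - <<'E'
from fit import *
o=ctrl.get_obs();T=o["tcp_pos"];print(T.round(4),o["ee_rot"].round(4))
zs=T[2]-.0188
R=np.array([[np.cos(.2531),np.sin(.2531)],[-np.sin(.2531),np.cos(.2531)]])
for i in range(4):
    s=ctrl.capture("scene")
    r=[]
    for n,z,ex in (("battery_shoulder",zs,T[:2]),("lamp_socket",.036,(.5114,.0746)),("battery",zs-.02,T[:2])):
        L=[onz(ray(s,d["at"]),z) for d in ctrl.pinpoint(s,n)]; L=[x[:2] for x in L if np.linalg.norm(x[:2]-ex)<.02]
        r.append(L[0].round(4) if L else None)
    m=mask(s,"battery",T[:2],zs+.02); 
    print(r, None if m is None else m.sum())
a=cv2.resize(s["frame"][140:240,225:325],(600,600),interpolation=cv2.INTER_CUBIC)
P=np.array([.5114,.0746])
cv2.imwrite("pics/near.png",a[...,::-1])
E
```

```text
time_s: 8.83
tcp_pos: [0.5114, 0.0736, 0.0881]
ee_rot: [0.992, 0.127, -0.004, -0.0]
contact_force: [-0.2, 0.2, -2.6]
width: 0.0294
grasp_force: 60.4
[0.5114 0.0736 0.0881] [ 9.919e-01  1.266e-01 -4.000e-03 -3.000e-04]
[array([0.5081, 0.0828]), array([0.5063, 0.0847]), array([0.5185, 0.0721])] 221.0
[array([0.5229, 0.0796]), array([0.5065, 0.0807]), array([0.5214, 0.0727])] 205.0
[array([0.5069, 0.0739]), array([0.5029, 0.0803]), array([0.5105, 0.0675])] 200.0
[array([0.5092, 0.0762]), None, array([0.5169, 0.0716])] 1566.0
```

View pics/near.png

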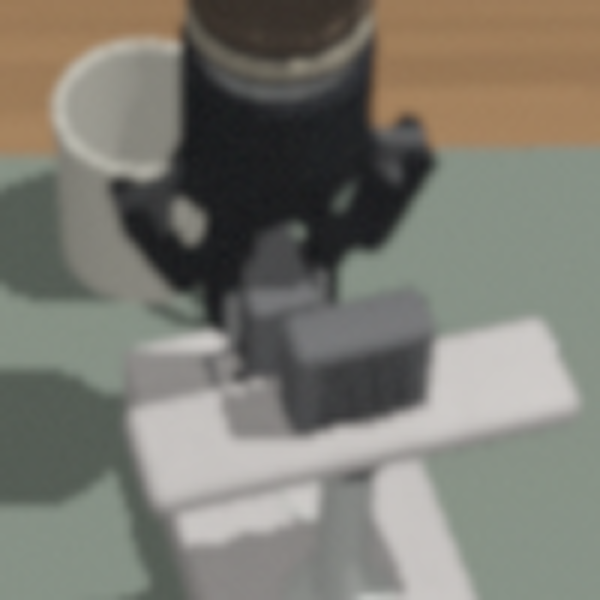

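Scene view: the plug sits just above the base behind the grip, and the socket itself is hidden. I'll rely on the fitted offset (TCP ≈ 0.515, 0.0737) and go in by feel, starting with a settle.

```bash
python3 -m inch '[[[0,0,0,0,0,0],[0,0,0,0,0,0],[0,0,0,0,0,0],[0,0,0,0,0,0]]]' 20 2>&1 | tail -1
python3 -m inch '[[[0,0,0,0,0,0],[0,0,0,0,0,0],[0,0,0,0,0,0],[0,0,0,0,0,0]]]'
python3 -c "
from h import *
o=ctrl.get_obs();print(o['tcp_pos'].round(4),o['ee_rot'].round(4),o['contact_force'].round(2),o['moment'].round(3))"
```

```text
out of range
time_s: 10.17
tcp_pos: [0.515, 0.0739, 0.0918]
ee_rot: [0.992, 0.127, -0.0, -0.0]
contact_force: [-0.3, -0.4, -2.2]
width: 0.0294
grasp_force: 60.4
[0.515  0.0739 0.0918] [ 0.992   0.1266 -0.     -0.    ] [-0.31 -0.41 -2.21] [ 0.016 -0.027  0.043]
```

```bash
python3 -m inch '[[[0,0,-0.03,0,0,0],[0,0,-0.06,0,0,0],[0,0,-0.09,0,0,0],[0,0,-0.09,0,0,0],[0,0,-0.09,0,0,0]]]'
python3 -m inch '[[[0,0,-0.01,0,0,0],[0,0,-0.02,0,0,0],[0,0,-0.03,0,0,0],[0,0,-0.04,0,0,0],[0,0,-0.04,0,0,0]]]'
python3 -c "
from h import *
o=ctrl.get_obs();print(o['tcp_pos'].round(4),o['ee_rot'].round(4),o['contact_force'].round(2),o['moment'].round(3))"
```

```text
time_s: 10.58
tcp_pos: [0.5143, 0.0739, 0.0775]
ee_rot: [0.992, 0.127, -0.001, -0.0]
contact_force: [-0.0, 0.4, -1.9]
width: 0.0294
grasp_force: 60.4
time_s: 11.0
tcp_pos: [0.5147, 0.0739, 0.072]
ee_rot: [0.992, 0.127, -0.0, -0.0]
contact_force: [0.2, -0.5, -1.6]
width: 0.0292
grasp_force: 60.4
[0.5147 0.0739 0.072 ] [ 9.919e-01  1.266e-01 -3.000e-04 -0.000e+00] [ 0.18 -0.45 -1.64] [0.001 0.033 0.033]
```

```bash
python3 -m inch '[[[0,0,-0.01,0,0,0],[0,0,-0.02,0,0,0],[0,0,-0.03,0,0,0],[0,0,-0.04,0,0,0],[0,0,-0.04,0,0,0]]]'
python3 -c "
from h import *
o=ctrl.get_obs();print(o['tcp_pos'].round(4),o['ee_rot'].round(4),o['contact_force'].round(2),o['moment'].round(3))"
```

```text
time_s: 11.42
tcp_pos: [0.5146, 0.0739, 0.0659]
ee_rot: [0.992, 0.127, -0.0, -0.0]
contact_force: [-0.5, -0.2, -2.2]
width: 0.0296
grasp_force: 60.4
[0.5146 0.0739 0.0659] [ 9.920e-01  1.266e-01 -4.000e-04 -0.000e+00] [-0.47 -0.16 -2.23] [-0.011  0.018  0.012]
```

```bash
python3 -m inch '[[[0,0,-0.015,0,0,0],[0,0,-0.03,0,0,0],[0,0,-0.045,0,0,0],[0,0,-0.055,0,0,0],[0,0,-0.055,0,0,0]]]'
python3 -m inch '[[[0,0,-0.01,0,0,0],[0,0,-0.02,0,0,0],[0,0,-0.02,0,0,0]]]'
python3 -c "
from h import *
o=ctrl.get_obs();print(o['tcp_pos'].round(4),o['ee_rot'].round(4),o['contact_force'].round(2),o['moment'].round(3))"
```

```text
time_s: 11.83
tcp_pos: [0.5145, 0.0739, 0.0575]
ee_rot: [0.992, 0.127, -0.001, -0.0]
contact_force: [-0.7, -0.2, -1.6]
width: 0.0291
grasp_force: 60.4
time_s: 12.08
tcp_pos: [0.5151, 0.0739, 0.0549]
ee_rot: [0.992, 0.127, 0.0, 0.0]
contact_force: [-0.9, 0.6, -1.6]
width: 0.029
grasp_force: 60.6
[0.5151 0.0739 0.0549] [9.920e-01 1.266e-01 1.000e-04 0.000e+00] [-0.95  0.58 -1.56] [-0.033 -0.032 -0.015]
```

```bash
python3 -m inch '[[[0,0,-0.01,0,0,0],[0,0,-0.02,0,0,0],[0,0,-0.02,0,0,0]]]'
python3 -m inch '[[[0,0,-0.01,0,0,0],[0,0,-0.02,0,0,0],[0,0,-0.02,0,0,0]]]'
```

```text
time_s: 12.33
tcp_pos: [0.5153, 0.0739, 0.0547]
ee_rot: [0.992, 0.127, -0.001, -0.0]
contact_force: [-7.0, -0.0, 16.6]
width: 0.0293
grasp_force: 62.8
time_s: 12.58
tcp_pos: [0.5153, 0.0739, 0.0546]
ee_rot: [0.992, 0.127, -0.001, 0.0]
contact_force: [-14.2, -2.3, 37.3]
width: 0.0292
grasp_force: 65.5
```

It's seated exactly at the predicted height (0.0547) with a firm stop. Now I unload, open and rise.

```bash
python3 -m inch '[[[0,0,0.02,0,0,0],[0,0,0.03,0,0,0],[0,0,0.03,0,0,0]]]'
python3 -m inch '[[[0,0,0,0,0,0],[0,0,0,0,0,0],[0,0,0,0,0,0],[0,0,0,0,0,0],[0,0,0,0,0,0]]]' -1
python3 -m inch '[[[0,0,0.1,0,0,0],[0,0,0.25,0,0,0],[0,0,0.45,0,0,0],[0,0,0.7,0,0,0],[0,0,0.95,0,0,0]]]'
python3 -m inch '[[[0,0,0.25,0,0,0],[0,0,0.5,0,0,0],[0,0,0.75,0,0,0],[0,0,0.9,0,0,0],[0,0,0.9,0,0,0]]]'
python3 -m inch '[[[-0.3,-0.3,0,0,0,0.15],[-0.6,-0.6,0,0,0,0.3],[-0.8,-0.9,0,0,0,0.45],[-0.8,-0.9,0,0,0,0.6],[-0.8,-0.9,0,0,0,0.75]]]'
```

```text
time_s: 12.83
tcp_pos: [0.5155, 0.0739, 0.0547]
ee_rot: [0.992, 0.127, 0.001, 0.0]
contact_force: [-2.7, -1.3, 9.7]
width: 0.0294
grasp_force: 62.2
time_s: 13.25
tcp_pos: [0.5148, 0.0739, 0.0531]
ee_rot: [0.992, 0.127, -0.0, -0.0]
contact_force: [0.1, -0.7, 0.5]
width: 0.0852
grasp_force: 0.0
time_s: 13.67
tcp_pos: [0.5139, 0.0738, 0.1964]
ee_rot: [0.992, 0.127, -0.001, -0.0]
contact_force: [0.9, 0.0, 0.4]
width: 0.0853
grasp_force: 0.0
time_s: 14.08
tcp_pos: [0.5186, 0.0741, 0.3382]
ee_rot: [0.992, 0.127, 0.006, 0.0]
contact_force: [-0.3, 0.6, -0.3]
width: 0.0851
grasp_force: 0.0
time_s: 14.5
tcp_pos: [0.3923, -0.0626, 0.3296]
ee_rot: [0.914, 0.406, -0.001, -0.0]
contact_force: [0.8, -0.3, -0.5]
width: 0.0853
grasp_force: 0.0
```

Run:
```python
from fit import *
o=ctrl.get_obs();print(o["tcp_pos"].round(4))
s=ctrl.capture("scene");t=ctrl.capture("top")
P=LAMP()+[box(-.055,0,.036,.091,.046,.03)]
M=[]
for c in (s,t):
    m=np.zeros((384,512),bool)
    for n,xy,z in (("lamp",(.567,.089),.08),("battery",(.5136,.075),.06)):
        k=mask(c,n,xy,z); print(n,0 if k is None else k.sum())
        if k is not None: m|=k>0
    M.append((c,m.astype(np.float32)))
for V in [M]+[[m] for m in M]:
    p,d,f=fit(V,P,[.567,.089,.253]); print("lamp",p.round(4),np.degrees(p[2]).round(1),round(f,3),"grip",(p[:2]+.055*np.array([np.cos(p[2]),np.sin(p[2])])).round(4))
for n in("battery_shoulder","lamp_grip"):
    for a in ctrl.pinpoint(s,n)[:3]:
        for b in ctrl.pinpoint(t,n)[:3]:
            X,e=tri([ray(s,a["at"]),ray(t,b["at"])])
            if max(e)<.008: print(n,X.round(4),max(e))
a=cv2.resize(s["frame"][160:265,225:330],(400,400),interpolation=cv2.INTER_CUBIC)
b=cv2.resize(t["frame"][140:245,190:295],(400,400),interpolation=cv2.INTER_CUBIC)
cv2.imwrite("pics/home.png",np.hstack([a,b])[...,::-1])
```

```text
[ 0.3923 -0.0626  0.3296]
lamp 3499.0
battery 142.0
lamp 3122.0
battery 224.0
lamp [0.5676 0.0894 0.253 ] 14.5 0.116 grip [0.6208 0.1032]
lamp [0.5626 0.0894 0.2473] 14.2 0.065 grip [0.6159 0.1029]
lamp [0.5685 0.0894 0.2535] 14.5 0.031 grip [0.6218 0.1032]
battery_shoulder [ 0.4837 -0.0973  0.0157] 0.00022571829854064668
lamp_grip [0.6257 0.0998 0.2122] 0.0013308436250253819
```

View pics/home.png

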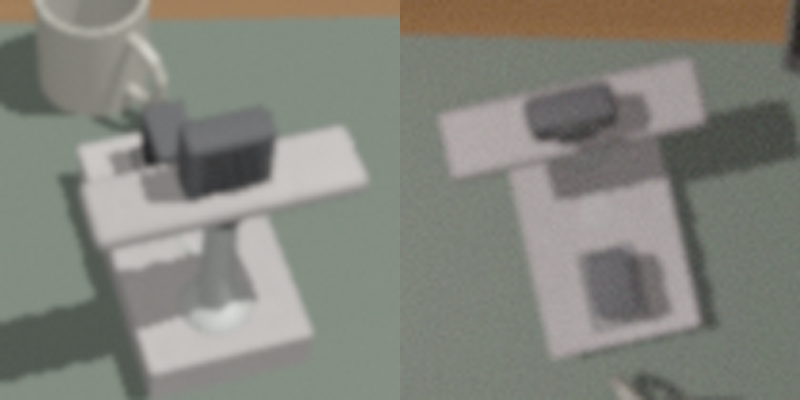

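The battery is home: its body sits flush on the base (top crop (612,285)) and the lamp has not moved. Next I go over the grip, turning so the fingers close along lamp x.

```bash
python3 -m inch '[[[0.16,0.12,0,0,0,0.14],[0.32,0.24,0,0,0,0.28],[0.48,0.36,0,0,0,0.42],[0.64,0.48,0,0,0,0.56],[0.8,0.6,0,0,0,0.7]]]'
python3 -m inch '[[[0.16,0.12,0,0,0,0.14],[0.32,0.24,0,0,0,0.28],[0.48,0.36,0,0,0,0.42],[0.64,0.45,0,0,0,0.55],[0.7,0.487,0,0,0,0.55]]]'
python3 -m inch '[[[0,0,0,0,0,0],[0,0,0,0,0,0],[0,0,0,0,0,0],[0,0,0,0,0,0]]]'
python3 -c "
from h import *
o=ctrl.get_obs();q=o['ee_rot'];print(o['tcp_pos'].round(4),q.round(4),np.degrees(2*np.arctan2(q[1],q[0]))-90,o['contact_force'].round(2))"
```

```text
time_s: 15.57
tcp_pos: [0.5161, 0.0301, 0.3309]
ee_rot: [0.769, 0.639, 0.0, 0.0]
contact_force: [0.6, -1.4, -0.0]
width: 0.0853
grasp_force: 0.0
time_s: 15.98
tcp_pos: [0.6224, 0.1042, 0.3302]
ee_rot: [0.615, 0.789, 0.001, 0.0]
contact_force: [-0.8, 0.1, -0.5]
width: 0.0855
grasp_force: 0.0
time_s: 16.32
tcp_pos: [0.619, 0.1011, 0.3312]
ee_rot: [0.617, 0.787, -0.0, -0.0]
contact_force: [-0.2, -0.5, 0.9]
width: 0.0852
grasp_force: 0.0
[0.619  0.1011 0.3312] [ 6.169e-01  7.870e-01 -3.000e-04 -1.000e-04] 13.820306922760395 [-0.18 -0.54  0.88]
```

```bash
python3 -m inch '[[[0.01,0.007,-0.15,0,0,0.014],[0.01,0.007,-0.35,0,0,0.014],[0.01,0.007,-0.55,0,0,0.014],[0.01,0.007,-0.7,0,0,0.014],[0.01,0.007,-0.85,0,0,0.014]]]'
python3 -m inch '[[[0,0,-0.05,0,0,0],[0,0,-0.11,0,0,0],[0,0,-0.11,0,0,0],[0,0,-0.11,0,0,0],[0,0,-0.11,0,0,0]]]'
python3 -m inch '[[[0,0,0,0,0,0],[0,0,0,0,0,0],[0,0,0,0,0,0],[0,0,0,0,0,0],[0,0,0,0,0,0]]]' 1 35
python3 -m inch '[[[0,0,0,0,0,0],[0,0,0,0,0,0],[0,0,0,0,0,0],[0,0,0,0,0,0],[0,0,0,0,0,0]]]'
```

```text
time_s: 16.73
tcp_pos: [0.6202, 0.1021, 0.2026]
ee_rot: [0.613, 0.79, -0.0, -0.0]
contact_force: [0.6, 0.2, -1.0]
width: 0.0853
grasp_force: 0.0
time_s: 17.15
tcp_pos: [0.6227, 0.103, 0.189]
ee_rot: [0.612, 0.791, 0.001, 0.001]
contact_force: [-0.2, 0.4, 0.7]
width: 0.0856
grasp_force: 0.0
time_s: 17.57
tcp_pos: [0.6203, 0.1027, 0.1873]
ee_rot: [0.612, 0.791, -0.001, -0.001]
contact_force: [-12.4, -3.6, 9.2]
width: 0.0251
grasp_force: 7.0
time_s: 17.98
tcp_pos: [0.6197, 0.1026, 0.1873]
ee_rot: [0.612, 0.791, -0.002, -0.002]
contact_force: [-4.5, -1.8, 5.5]
width: 0.0236
grasp_force: 38.6
```

Width is 23.6 mm, so the button is in. I'll pull up gently and watch the load, since lifting the whole lamp would read about 21 N.

```bash
python3 -m inch '[[[0,0,0.015,0,0,0],[0,0,0.03,0,0,0],[0,0,0.045,0,0,0],[0,0,0.06,0,0,0],[0,0,0.06,0,0,0]]]' 1 45
python3 -m inch '[[[0,0,0.015,0,0,0],[0,0,0.03,0,0,0],[0,0,0.045,0,0,0],[0,0,0.06,0,0,0],[0,0,0.06,0,0,0]]]'
python3 -c "
from fit import *
o=ctrl.get_obs();print(o['tcp_pos'].round(4),o['contact_force'].round(2))
t=ctrl.capture('scene')
m=mask(t,'lamp',(.567,.089),.08)
for h in (0,.009,.018,.027):
    print(h,np.abs(sil(t,LAMP(h),[.5636,.0892,.252])-m).sum())
"
```

```text
time_s: 18.4
tcp_pos: [0.6197, 0.1026, 0.1948]
ee_rot: [0.612, 0.791, -0.002, -0.002]
contact_force: [-5.3, -1.9, -6.1]
width: 0.0235
grasp_force: 45.5
time_s: 18.82
tcp_pos: [0.6198, 0.1026, 0.2046]
ee_rot: [0.612, 0.791, -0.002, -0.001]
contact_force: [-6.0, -1.6, -5.3]
width: 0.0232
grasp_force: 45.5
[0.6198 0.1026 0.2046] [-6.   -1.56 -5.27]Traceback (most recent call last):
  File "<string>", line 7, in <module>
    print(h,np.abs(sil(t,LAMP(h),[.5636,.0892,.252])-m).sum())
                   ~~~~~~~~~~~~~~~~~~~~~~~~~~~~~~~~~^~
TypeError: unsupported operand type(s) for -: 'float' and 'NoneType'
```

```bash
python3 -m inch '[[[-0.003,0,0.04,0,0,0],[-0.006,-0.002,0.08,0,0,0],[-0.009,-0.003,0.12,0,0,0],[-0.012,-0.004,0.16,0,0,0],[-0.012,-0.004,0.2,0,0,0]]]'
python3 -m inch '[[[0,0,0.04,0,0,0],[0,0,0.08,0,0,0],[0,0,0.12,0,0,0],[0,0,0.16,0,0,0],[0,0,0.2,0,0,0]]]'
python3 -m inch '[[[0,0,0,0,0,0],[0,0,0.01,0,0,0],[0,0,0.02,0,0,0],[0,0,0.03,0,0,0],[0,0,0.03,0,0,0]]]'
```

```text
time_s: 19.33
tcp_pos: [0.6199, 0.1026, 0.2363]
ee_rot: [0.612, 0.791, 0.0, 0.0]
contact_force: [-2.1, 0.2, -4.7]
width: 0.0238
grasp_force: 45.5
time_s: 19.75
tcp_pos: [0.6198, 0.1026, 0.2657]
ee_rot: [0.612, 0.791, 0.0, 0.0]
contact_force: [-0.5, 0.1, -5.2]
width: 0.0235
grasp_force: 45.8
time_s: 20.17
tcp_pos: [0.6198, 0.1026, 0.2696]
ee_rot: [0.612, 0.791, 0.0, 0.0]
contact_force: [-1.3, 0.9, -4.5]
width: 0.0234
grasp_force: 46.0
```

```bash
python3 -m inch '[[[0,0,0.01,0,0,0],[0,0,0.02,0,0,0],[0,0,0.03,0,0,0],[0,0,0.03,0,0,0]]]'
python3 -m inch '[[[0,0,0.01,0,0,0],[0,0,0.01,0,0,0],[0,0,0.01,0,0,0]]]'
python3 -m inch '[[[0,0,0.008,0,0,0],[0,0,0.008,0,0,0],[0,0,0.008,0,0,0]]]'
```

```text
time_s: 20.5
tcp_pos: [0.6198, 0.1026, 0.2744]
ee_rot: [0.612, 0.791, 0.0, 0.0]
contact_force: [-0.8, 1.9, -5.2]
width: 0.0233
grasp_force: 46.1
time_s: 20.75
tcp_pos: [0.6198, 0.1026, 0.2759]
ee_rot: [0.612, 0.791, 0.0, 0.0]
contact_force: [-0.0, 3.2, -4.4]
width: 0.0232
grasp_force: 46.1
time_s: 21.0
tcp_pos: [0.6198, 0.1026, 0.2769]
ee_rot: [0.612, 0.791, 0.0, 0.0]
contact_force: [0.5, 2.6, -5.2]
width: 0.0235
grasp_force: 46.0
```

```bash
python3 -m inch '[[[0,0,0.007,0,0,0],[0,0,0.007,0,0,0],[0,0,0.007,0,0,0]]]'
python3 -m inch '[[[0,0,0.004,0,0,0],[0,0,0.004,0,0,0],[0,0,0.004,0,0,0]]]'
```

```text
time_s: 21.25
tcp_pos: [0.6198, 0.1025, 0.2775]
ee_rot: [0.612, 0.791, 0.0, -0.0]
contact_force: [0.8, 2.1, -7.2]
width: 0.0238
grasp_force: 45.9
time_s: 21.5
tcp_pos: [0.6195, 0.1024, 0.2776]
ee_rot: [0.612, 0.791, -0.0, -0.0]
contact_force: [0.7, 2.6, -10.0]
width: 0.0231
grasp_force: 46.0
```

The stop is at +90 mm with a mild preload. One last look before handing in.

```bash
python3 -c "
from h import *
s=ctrl.capture('scene');t=ctrl.capture('top')
cv2.imwrite('pics/end.png',np.hstack([cv2.resize(c['frame'],(400,300),interpolation=cv2.INTER_AREA) for c in(cv2.UMat,)] if 0 else [cv2.resize(s['frame'][130:280,110:310],(400,300)),cv2.resize(t['frame'][120:270,190:390],(400,300))])[...,::-1])
o=ctrl.get_obs();print(o['time_s'],o['tcp_pos'].round(4),o['contact_force'].round(1),o['width'],o['grasp_force'])"
```

```text
21.6 [0.6195 0.1024 0.2776] [  0.1   2.5 -11. ] 0.023430148504805327 45.99144101142883
```

View pics/end.png

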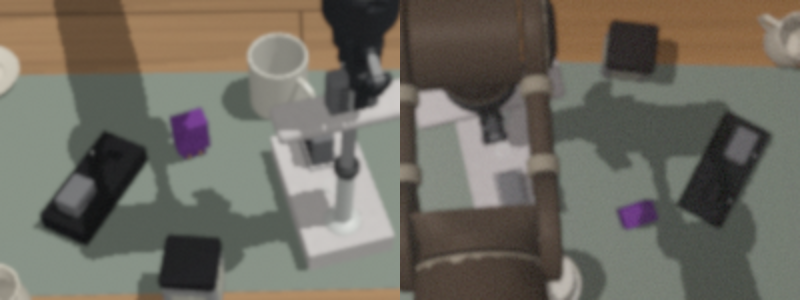

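The bar is raised with the inner stem showing above the lock ring (scene (346,130)). The battery is in the base (318,150), the base is flat, the short battery is in the charger (75,195), and the bystanders are in place.

```bash
python3 -c "
from bench import ctrl
print(ctrl.finish_job())"
```

```text
the job is handed in; nothing more can be done
None
```

The job is handed in: the tall battery is fully home in the lamp's socket and let go, and the gripper is holding the light bar at the second stop (about 90 mm up) with the button squeezed; no verdict came back.

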